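# Seat a fresh coin cell in a temperature logger and shut its battery cover

### The job

Fit the new battery in the temperature logger: push the loose coin cell that lies on the blue logger across to the round battery bay with your fingertips until it drops in and lies flat, then push the orange sliding cover along its track until it is fully shut over the cell. Only push: do not lift or carry the cell or knock it off the logger (gripping it across both poles would short it), and leave the spent cell on the bench, the screwdriver, the tweezers and the dropper bottle where they are.

Things in the scene. Friction and masses are not known exactly. Their poses are not given: they have to be found in the camera images.
- logger: Flat slate-blue instrument box, 150 x 90 x 34 mm, fixed in a bench bracket (tabs 22 mm past both ends, under 15 mm high). Origin: centre of its underside, on the bench; x along its length, z up. The top, 34 mm above the bench, is flat without a raised border: orange sliding cover on the -x half, battery bay near the middle, new cell on the +x half. Yellow sockets stick out 6 mm at the -y side.
- bay (a point): Centre of the mouth of the round battery bay, level with the logger's top (34 mm above the bench), at x = +4 mm, y = 0 of the logger. The bay is 27.5 mm in diameter, 8.2 mm deep, with a 1.5 mm chamfer round its mouth (12-sided inside). A seated cell's top lies 0.5 mm below the logger's top.
- new_cell: New steel coin cell, a disc 24.5 mm in diameter and 7.7 mm thick, 10 to 15 g, lying loose and flat on the logger's top, some 29 to 60 mm from the bay's centre. Origin at the centre of its underside, z up.
- battery_cover (a joint): Travel of the sliding battery cover along the logger's +x: 0 = fully open, 0.049 m = fully shut over the bay. It starts 0 to 6 mm from open, clear of the bay. Friction about 1.5 N and light damping; it stays where it is left. A cell that is not down in the bay blocks it.
- cover_ridge (a point): Middle of the top rear edge of the orange cover, moving with it. Rear face upright: push it towards logger +x. From here the cover reaches 46 mm in +x; 40 mm wide; plate 4 mm thick, 0.8 mm above the logger's top; a thumb ridge 32 mm wide, 6 mm thick in x along this edge stands 10.6 mm above the logger's top. 7 mm of bare top lies behind it when open.
- spent_cell: Spent coin cell, like the new one, lying loose on the bench to the right of the logger; to be left alone. Origin at the centre of its underside.
- screwdriver: Small screwdriver with a red handle, 190 x 24 x 25 mm, lying loose on the bench right of the logger; to be left alone. Origin at the centre of its underside.
- tweezers: Steel tweezers, 118 x 18 x 8 mm, lying loose on the bench behind the logger; to be left alone. Origin at the centre of its underside.
- dropper_bottle: Amber dropper bottle with a black bulb, 34 mm in diameter and 114 mm tall, standing loose behind the logger to the right; to be left alone. Origin at the centre of its underside.
Not all that is in view belongs to the job. Leave any pink look-alike of the new_cell alone.

How it is judged (in metres and radians):
On the way:
1. the new cell lies flat, down in the bay, with the cover still open (horizontal distance between new_cell and bay below 0.003 m and z of new_cell in the frame of logger below 0.0275 m and angle between new_cell's own z axis and vertical below 0.1 rad and value of joint battery_cover below 0.03 m), for 0.2 s.
At the end, for the whole second after the job is handed in: The new cell rests in the bay (within 3 mm of its centre, underside within 1.7 mm of the bay's floor, tilted less than 0.1 rad) and the sliding cover is shut to within 2.5 mm of its stop (horizontal distance between new_cell and bay below 0.003 m and z of new_cell in the frame of logger below 0.0275 m and angle between new_cell's own z axis and vertical below 0.1 rad and linear speed of new_cell below 0.02 m/s and value of joint battery_cover above 0.0465 m); the robot touches nothing.
It fails at once if the new cell is lifted more than 5 mm off the logger's top (z of new_cell in the frame of logger above 0.039 m).
It fails at once if the new cell falls off the logger (z of new_cell in the frame of logger below 0.02 m).
It fails at once if the spent cell, screwdriver, tweezers or dropper bottle is moved more than 15 mm or the bottle is tipped (distance of any of spent_cell, screwdriver, tweezers, dropper_bottle from where it was at the start of the episode above 0.015 m or angle between dropper_bottle's own z axis and vertical above 0.3 rad).
It also fails if it takes over 38 s, if anything falls off the work surface, if the arm or the gripper's body presses on something with over 40 N, if the wrist force passes 120 N, or if a joint passes its speed limit or range.

### The arm

A 7-joint arm with a two-finger parallel gripper is mounted at the origin on a cart in front of the work surface, level with it; the furniture and walls round the work are solid. World frame = base frame: x ahead of the robot, y to its left, z up, the work surface at z = 0. Lengths are in mm, angles in rad, forces in N, time in s.
With the tool pointing down it reaches from about 425 to 800 mm from the base axis. Payload 8.3 kg.
Tool frame: the origin (TCP) lies on the centre line of the jaws, within the pads' length; the fingertips stand 22 mm ahead of it and the grasp point (between the pads) lies 3 mm ahead of it (bot.tip_extent is the distance from the TCP to the fingertips, in mm); z points along the fingers, y is the line along which they close (so a half turn about z gives the same grasp; the last joint's range is limited). The gripper opens to 85 mm and grips with 20 to 120 N. Pads are 22 mm wide; open, the fingers measure 114 mm over their backs; the gripper's body (76 mm by 85 mm) begins 54 mm behind the grasp point. The pads swing forward as they close: fully open they stand 13 mm farther back than shut.
Start: joints at [-1.377, 0.383, 0.016, 1.37, -0.006, 1.388, -0.046], TCP at [158.691, 604.501, 253.279] pointing down, gripper open.
Joint ranges: [-2.95, 2.95], [-0.25, 2.06], [-1.52, 1.56], [0.18, 2.33], [-1.44, 4.58], [0.02, 2.06], [-3.01, 3.01]. Speed limits (rad/s): [2.39, 2.39, 3.01, 3.01, 3.14, 3.14, 3.14].

### API

Orientations are given as a unit quaternion [x, y, z, w].
In Python, from cell import bot gives the robot as it stands. The module is installed in compiled form; this text tells all that it offers.
- The arm moves only by the tool carry_out, never from a script. Its argument "deltas" is a list that holds one entry, the list of rows, each a list of 7 numbers: the shift along the tool's x, y, z in units of 40 mm (1.0 is 40 mm), then the turn, a rotation vector about the tool's x, y, z in units of 5 degrees (1.0 is 5 degrees), then the finger opening in mm, from 0 to 85.4. A call has 1 to 8 rows; each row is the pose to reach, as a shift and turn from the pose commanded when the call began, along the tool's axes at that moment; what a row does not reach only later rows make up. A row lasts 1/12 s, in which the tool goes at most 41.7 mm and 7.16 degrees, less where a joint would pass 70% of its speed; a pose out of reach is approached as far as the arm can. A call with a gripper value outside its range is refused whole. The fingers move at their own pace and stop on an object; "squeeze" is the grip in N (left out, the last holds). Time passes only in rows, so rows that repeat a pose let the fingers close. It gives the time, the measured TCP pose, the force, the opening and the grip force at its end, in the units of the state.
- bot.get_state(): the state, without advancing time (a new reading comes with each control period).
- bot.capture(name): name is "side" or "top"; returns a dict with "pixels" (384x512x3 uint8, blue, green, red), "intrinsics" (3x3 intrinsics, pixels), "k1" (the pictures are not rectified: a ray, as slopes to the right and down, at radius r is drawn at 1 + k1 r^2 times it, then the intrinsics apply), "extrinsics" (4x4, takes a point from world to camera coordinates). Camera axes: x right, y up, looking along -z (the intrinsics and any distortion apply to the point x, -y, -z); pixel columns grow to the right and rows downward; lengths in mm; the calibration is good to about 2 mm. A picture is of the moment at which its call begins. There is no depth.
- bot.finish_job(): hands the job in; it is judged then, once.
Trained networks look in a picture, given as the dict that the camera call returned (one of the last four; its "shot" number tells which), for a name from the list of things; names that differ only in an ending like _2 or _b are one class to them, and where a whole thing is asked for, a point or a joint stands for the part that bears it (a point fixed in the world has none). Each returns a list of dicts, best first, with "conf" (0 to 1); they miss things now and then, are a little off and sometimes report something else, mostly with a low value. They report only what shows in the picture. A call takes as long as a camera call. They do not tell look-alikes from the thing itself.
- bot.look_for(thing, picture): "xyz" ([x, y, z] in mm, in world coordinates, good to about 4 mm: the middle of the surface that is visible of it).
- bot.mark_of(thing, picture): "xyz" ([x, y, z] in mm, in world coordinates, good to about 4 mm: a listed point, or the origin of a listed thing).
The state is a dict: "time_s": time; "qpos": joint angles; "qvel": joint speeds; "joint_efforts": joint torques, N m; "eef_pos": TCP position; "eef_rot": TCP orientation; "ft_force": force on the tool from outside, world axes, zero at the start; "wrist_torque": the same for the moment, N m; "finger_gap": finger opening in mm; "gripper_force": force on a finger pad.
Only numpy, scipy, OpenCV 4.12 (cv2) and the standard library are available. Lean on these libraries where they do the work, as an engineer would, in place of code of your own. Each camera call takes 0.05 s, during which the arm holds its last target. There are 200 camera calls.

## Working session

There is one attempt and no reset: what is moved stays moved. The work goes in short steps, Python scripts to look and compute and a tool call to move; the robot and the scene stay as the last step left them, time stands still between calls to the robot, and variables do not carry over. Pictures are saved under pics/ and viewed, at most 10 in all, crops included, and the job is handed in when it is done.

Besides the shell and the picture viewer there is one more tool, called after "Call:" in YAML: its name, and indented under it one key for each argument. carry_out: Moves the arm, as the interface text tells. Its arguments: {"type":"object","properties":{"deltas":{"type":"array","items":{"type":"array","items":{"type":"array","items":{"type":"number"}}}},"squeeze":{"type":"number"}},"required":["deltas"]}

```bash
mkdir -p pics
cat > h.py <<'E'
import numpy as np, cv2
from cell import bot
from scipy.spatial.transform import Rotation as R
def ray(c,u,v):
    K=np.array(c["intrinsics"]);E=np.array(c["extrinsics"])
    d=cv2.undistortPoints(np.array([[[u,v]]],float),K,np.array([c["k1"],0,0,0.]))[0,0] if 0 else None
    xd=np.array([(u-K[0,2])/K[0,0],(v-K[1,2])/K[1,1]]);x=xd.copy()
    for _ in range(30): x=xd/(1+c["k1"]*(x@x))
    dirw=E[:3,:3].T@np.array([x[0],-x[1],-1]);o=-E[:3,:3].T@E[:3,3]
    return o,dirw
def px2w(c,u,v,z):
    o,d=ray(c,u,v);return o+d*(z-o[2])/d[2]
def w2px(c,p):
    K=np.array(c["intrinsics"]);E=np.array(c["extrinsics"])
    q=E[:3,:3]@np.array(p,float)+E[:3,3];x=np.array([q[0],-q[1]])/-q[2];x=x*(1+c["k1"]*(x@x))
    return K[0,0]*x[0]+K[0,2],K[1,1]*x[1]+K[1,2]
E
python3 - <<'E'
from h import *
s=bot.get_state();print(s["time_s"],s["eef_pos"],s["eef_rot"],s["finger_gap"])
for n in("top","side"):
    c=bot.capture(n);cv2.imwrite(f"pics/{n}0.png",c["pixels"])
    for t in("logger","bay","new_cell","cover_ridge","spent_cell","screwdriver","tweezers","dropper_bottle"):
        print(n,t,[(np.round(d["xyz"]).tolist(),round(d["conf"],2)) for d in bot.mark_of(t,c)[:3]])
E
```

```text
0.0 [158.6216674  604.05042417 252.25518347] [ 1.28051503e-01  9.91767024e-01 -9.85380145e-04 -1.04518022e-04] 85.31311194825864
top logger [([476.0, -286.0, -1.0], 0.72)]
top bay [([473.0, -292.0, 36.0], 0.92)]
top new_cell [([462.0, -344.0, 34.0], 0.69), ([506.0, -149.0, 2.0], 0.46)]
top cover_ridge [([458.0, -224.0, 45.0], 0.9), ([461.0, -344.0, 33.0], 0.66)]
top spent_cell [([373.0, -481.0, -0.0], 0.47)]
top screwdriver [([511.0, -472.0, -3.0], 0.75)]
top tweezers [([606.0, -210.0, -1.0], 0.76)]
top dropper_bottle [([626.0, -361.0, -2.0], 0.63)]
side logger [([475.0, -287.0, 0.0], 0.68)]
side bay [([472.0, -294.0, 36.0], 0.59)]
side new_cell [([504.0, -144.0, -3.0], 0.39)]
side cover_ridge [([462.0, -218.0, 46.0], 0.48)]
side spent_cell [([374.0, -482.0, 1.0], 0.63)]
side screwdriver [([515.0, -473.0, -2.0], 0.81)]
side tweezers [([605.0, -220.0, -0.0], 0.5)]
side dropper_bottle [([620.0, -364.0, 1.0], 0.67)]
```

View pics/top0.png

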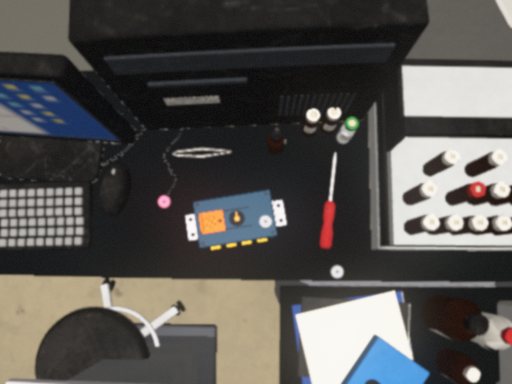

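View pics/side0.png

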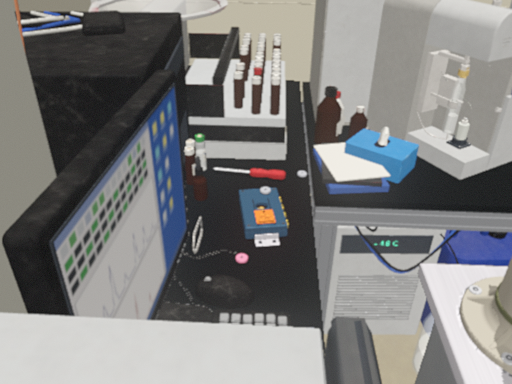

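Run:
```python
from h import *
a=cv2.imread("pics/top0.png")[180:255,170:300];cv2.imwrite("pics/c1.png",cv2.resize(a,None,fx=6,fy=6,interpolation=cv2.INTER_CUBIC))
c=bot.capture("top")
b=c["pixels"];hsv=cv2.cvtColor(b,cv2.COLOR_BGR2HSV)
m=((hsv[...,0]>97)&(hsv[...,0]<118)&(hsv[...,1]>90)&(hsv[...,2]>60)).astype(np.uint8);m[:185]=0;m[255:]=0;m[:,:185]=0;m[:,290:]=0
pts=np.argwhere(m)[:,::-1];w=np.array([px2w(c,u,v,34)[:2] for u,v in pts]).astype(np.float32)
r=cv2.minAreaRect(w);print(len(w),r)
o=((hsv[...,0]<20)&(hsv[...,1]>150)&(hsv[...,2]>150)).astype(np.uint8);o[:195]=0;o[240:]=0;o[:,:190]=0;o[:,240:]=0
p=np.argwhere(o)[:,::-1];w=np.array([px2w(c,u,v,39)[:2] for u,v in p]).astype(np.float32);print("cover",cv2.minAreaRect(w))
```

```text
1220 ((471.62530517578125, -288.5245056152344), (90.34609985351562, 146.33572387695312), 9.664748191833496)
cover ((463.212890625, -244.5512237548828), (37.109962463378906, 44.54729461669922), 10.263127326965332)
```

View pics/c1.png

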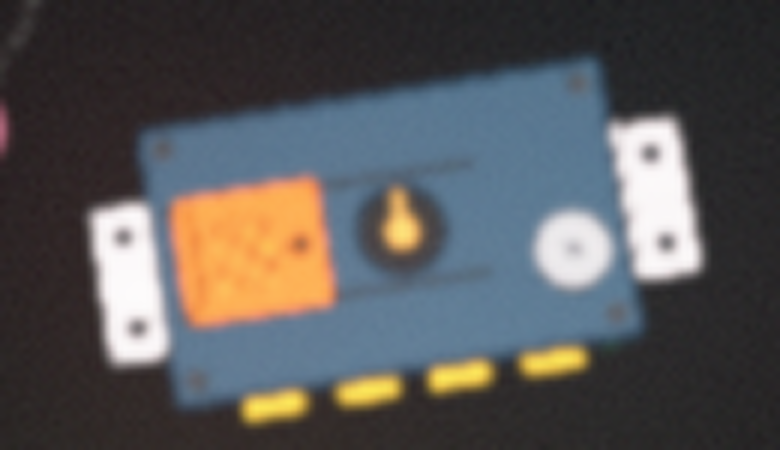

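Run:
```python
from h import *
c=bot.capture("top")
f=lambda u,v:(170+(u+.5)/6-.5,180+(v+.5)/6-.5)
th=np.radians(-80.1);X=np.array([np.cos(th),np.sin(th)]);Y=np.array([-X[1],X[0]])
bay=px2w(c,*f(401,230),34)[:2]
for n,u,v,z in(("bay",401,230,34),("cell",572,249,41.7),("rearmid",186,260,44.6),("front",328,241,38.8),("TL",140,132,34),("TR",598,58,34),("BR",643,330,34),("BL",178,406,34)):
    w=px2w(c,*f(u,v),z)[:2];print(n,w.round(1),"rel bay",((w-bay)@X).round(1),((w-bay)@Y).round(1))
```

```text
bay [ 471.4 -291. ] rel bay 0.0 0.0
cell [ 465.3 -345.1] rel bay 52.2 -15.2
rearmid [ 460.  -224.6] rel bay -67.4 0.2
front [ 467.1 -268.4] rel bay -23.0 -0.3
TL [ 501.6 -207.1] rel bay -77.5 44.2
TR [ 527.2 -352.7] rel bay 70.3 44.4
BR [ 440.8 -367.7] rel bay 70.3 -43.2
BL [ 414.9 -222. ] rel bay -77.7 -43.8
```

Run:
```python
from h import *
print(bot.tip_extent)
for n in("top","side"):
    c=bot.capture(n);o,_=ray(c,256,192);print(n,o.round())
    for p in([0,0,0],[0,0,300],[200,0,0],[158,604,253],[350,300,250],[460,0,250],[460,0,0],[560,100,200],[400,-240,200],[465,-345,34]):print(p,np.round(w2px(c,p)))
    # monitor/chair corners under assumed heights
    if n=="top":
        for q in((0,135),(130,140),(95,310),(148,350),(85,185)):
            print(q,[px2w(c,*q,z).round()[:2].tolist() for z in(-400,0,100,250)])
```

```text
22.0
top [ 385. -342.  900.]
[0, 0, 0] [ 80. 464.]
[0, 0, 300] [ -9. 560.]
[200, 0, 0] [ 84. 357.]
[158, 604, 253] [-324.  387.]
[350, 300, 250] [-162.  277.]
[460, 0, 250] [ 30. 208.]
[460, 0, 0] [ 92. 223.]
[560, 100, 200] [ -9. 150.]
[400, -240, 200] [196. 253.]
[465, -345, 34] [265. 222.]
(0, 135) [[755.0, 456.0], [642.0, 211.0], [613.0, 149.0], [570.0, 57.0]]
(130, 140) [[741.0, 53.0], [631.0, -68.0], [604.0, -98.0], [563.0, -144.0]]
(95, 310) [[248.0, 128.0], [290.0, -16.0], [301.0, -53.0], [317.0, -107.0]]
(148, 350) [[143.0, -27.0], [218.0, -124.0], [236.0, -148.0], [264.0, -185.0]]
(85, 185) [[605.0, 180.0], [537.0, 19.0], [520.0, -21.0], [495.0, -81.0]]
side [449. 555. 621.]
[0, 0, 0] [531. 329.]
[0, 0, 300] [604. 179.]
[200, 0, 0] [412. 324.]
[158, 604, 253] [1104. 1222.]
[350, 300, 250] [376. 389.]
[460, 0, 250] [263. 197.]
[460, 0, 0] [260. 317.]
[560, 100, 200] [185. 267.]
[400, -240, 200] [298. 151.]
[465, -345, 34] [264. 192.]
```

```bash
cat >> h.py <<'E'
def rows(wps,gap,p=None,q=None):
    "wps: list of (x,y,z,az_of_tool_x_deg); prints rows from current pose"
    s=bot.get_state();p=np.array(s["eef_pos"]) if p is None else np.array(p)
    r=R.from_quat(s["eef_rot"])
    for x,y,z,az in wps:
        a=np.radians(az);t=R.from_matrix(np.array([[np.cos(a),np.sin(a),0],[np.sin(a),-np.cos(a),0],[0,0,-1]]).T.T)
        d=r.inv().apply(np.array([x,y,z])-p)/40;v=np.degrees((r.inv()*t).as_rotvec())/5
        print([*(float(k) for k in d.round(2)),*(float(k) for k in v.round(2)),gap])
E
python3 - <<'E'
from h import *
w=[]
phi=np.linspace(75.3,-40,27)
for i,f in enumerate(phi[1:]):
    r=max(480,624-38*(i+1)) if f>0 else 480+ (0-f)/40*70
    a=np.radians(f);w.append((r*np.cos(a),r*np.sin(a),253,165.3+(83.6-165.3)*(i+1)/26))
print(np.round(w[-1]));rows(w,16)
E
```

```text
[ 421. -354.  253.   84.]
[-1.13, -1.02, 0.01, -0.0, -0.0, 0.63, 16]
[-2.11, -2.09, 0.01, -0.0, -0.0, 1.25, 16]
[-2.93, -3.22, 0.01, -0.0, -0.0, 1.88, 16]
[-3.65, -4.19, 0.01, -0.0, -0.0, 2.51, 16]
[-4.53, -4.51, 0.01, -0.0, -0.0, 3.14, 16]
[-5.37, -4.89, 0.01, -0.0, -0.0, 3.77, 16]
[-6.19, -5.34, 0.01, -0.0, -0.0, 4.4, 16]
[-6.96, -5.85, 0.01, -0.0, -0.0, 5.03, 16]
[-7.7, -6.42, 0.01, -0.0, -0.0, 5.65, 16]
[-8.39, -7.04, 0.01, -0.0, -0.0, 6.28, 16]
[-9.03, -7.72, 0.01, -0.0, -0.0, 6.91, 16]
[-9.61, -8.44, 0.01, -0.0, -0.0, 7.54, 16]
[-10.14, -9.2, 0.01, -0.0, -0.0, 8.17, 16]
[-10.6, -10.0, 0.01, -0.0, -0.0, 8.8, 16]
[-11.01, -10.84, 0.01, -0.0, -0.0, 9.42, 16]
[-11.34, -11.71, 0.01, -0.0, -0.0, 10.05, 16]
[-11.62, -12.59, 0.01, -0.0, -0.0, 10.68, 16]
[-12.01, -13.47, 0.01, -0.0, -0.0, 11.31, 16]
[-12.33, -14.38, 0.01, -0.0, -0.0, 11.94, 16]
[-12.58, -15.33, 0.01, -0.0, -0.0, 12.57, 16]
[-12.76, -16.32, 0.01, -0.0, -0.0, 13.2, 16]
[-12.86, -17.33, 0.01, -0.0, -0.0, 13.82, 16]
[-12.88, -18.36, 0.01, -0.0, -0.0, 14.45, 16]
[-12.82, -19.4, 0.01, -0.0, -0.0, 15.08, 16]
[-12.67, -20.45, 0.01, -0.0, -0.0, 15.71, 16]
[-12.43, -21.5, 0.01, -0.0, -0.0, 16.34, 16]
```

Call:
carry_out:
  deltas:
    - [[-0.7, -0.65, 0, 0, 0, 0.4, 16], [-1.3, -1.3, 0, 0, 0, 0.8, 16], [-1.9, -2.0, 0, 0, 0, 1.3, 16], [-2.5, -2.75, 0, 0, 0, 1.8, 16], [-3.1, -3.5, 0, 0, 0, 2.4, 16], [-3.7, -4.2, 0, 0, 0, 2.9, 16], [-4.5, -4.5, 0, 0, 0, 3.5, 16], [-5.4, -4.9, 0, 0, 0, 4.1, 16]]

```text
time_s: 1.77
eef_pos: [317.7, 359.3, 253.9]
eef_rot: [0.303, 0.953, 0.001, -0.0]
ft_force: [0.5, 1.4, -0.0]
finger_gap: 15.8
gripper_force: 0.0
```

Run:
```python
from h import *
s=bot.get_state();p=s["eef_pos"];print(p,s["qpos"],s["finger_gap"])
f0=np.degrees(np.arctan2(p[1],p[0]));x=R.from_quat(s["eef_rot"]).apply([1,0,0]);a0=np.degrees(np.arctan2(x[1],x[0]))
n=24;w=[]
for i in range(1,n+1):
    f=f0+(-40-f0)*i/n;r=480 if f>0 else 480-f/40*70;a=np.radians(f)
    w.append((r*np.cos(a),r*np.sin(a),253,a0+(83.6-a0)*i/n))
rows(w[:8],16)
```

```text
[317.70870592 359.31093522 253.88257808] [-1.11043584  0.06314159  0.20838799  1.76201337 -0.01452646  1.31647659
  0.05711449] 15.843008894820741
[-0.77, -0.1, 0.02, 0.02, -0.01, 0.51, 16]
[-1.52, -0.26, 0.02, 0.02, -0.01, 1.02, 16]
[-2.27, -0.46, 0.02, 0.02, -0.01, 1.53, 16]
[-3.0, -0.72, 0.02, 0.02, -0.01, 2.04, 16]
[-3.71, -1.02, 0.02, 0.01, -0.01, 2.55, 16]
[-4.4, -1.36, 0.02, 0.01, -0.01, 3.06, 16]
[-5.07, -1.75, 0.01, 0.01, -0.01, 3.57, 16]
[-5.71, -2.18, 0.01, 0.01, -0.01, 4.08, 16]
```

Call:
carry_out:
  deltas:
    - [[-0.8, -0.1, 0, 0, 0, 0.5, 16], [-1.6, -0.3, 0, 0, 0, 1.0, 16], [-2.4, -0.5, 0, 0, 0, 1.6, 16], [-3.2, -0.8, 0, 0, 0, 2.1, 16], [-4.0, -1.15, 0, 0, 0, 2.7, 16], [-4.7, -1.5, 0, 0, 0, 3.2, 16], [-5.4, -1.95, 0, 0, 0, 3.8, 16], [-6.0, -2.4, 0, 0, 0, 4.3, 16]]

```text
time_s: 2.43
eef_pos: [459.4, 141.2, 253.5]
eef_rot: [0.476, 0.879, 0.0, 0.0]
ft_force: [0.2, -0.4, 0.9]
finger_gap: 16.1
gripper_force: 0.0
```

```bash
cat > arc.py <<'E'
from h import *
import sys
s=bot.get_state();p=s["eef_pos"];print(p,s["qpos"],s["finger_gap"])
f0=np.degrees(np.arctan2(p[1],p[0]));x=R.from_quat(s["eef_rot"]).apply([1,0,0]);a0=np.degrees(np.arctan2(x[1],x[0]))
n=int(sys.argv[1]);w=[]
for i in range(1,n+1):
    f=f0+(-40-f0)*i/n;r=480 if f>0 else 480-f/40*70;a=np.radians(f)
    w.append((r*np.cos(a),r*np.sin(a),253,a0+(83.6-a0)*i/n))
rows(w[:8],16)
E
python3 arc.py 16
```

```text
[459.42388199 141.24002525 253.50362556] [-0.81472335  0.06268286  0.47521401  1.76947467 -0.02943697  1.31589996
  0.24456141] 16.139079835246786
[-0.71, -0.24, 0.01, 0.01, 0.0, 0.49, 16]
[-1.4, -0.52, 0.01, 0.01, 0.0, 0.99, 16]
[-2.08, -0.83, 0.01, 0.01, 0.0, 1.48, 16]
[-2.74, -1.19, 0.01, 0.01, 0.0, 1.97, 16]
[-3.39, -1.56, 0.01, 0.01, 0.0, 2.47, 16]
[-4.09, -1.87, 0.01, 0.01, 0.0, 2.96, 16]
[-4.78, -2.23, 0.01, 0.01, 0.0, 3.46, 16]
[-5.46, -2.64, 0.01, 0.01, 0.0, 3.95, 16]
```

Call:
carry_out:
  deltas:
    - [[-0.8, -0.25, 0, 0, 0, 0.6, 16], [-1.6, -0.6, 0, 0, 0, 1.1, 16], [-2.4, -1.0, 0, 0, 0, 1.7, 16], [-3.2, -1.4, 0, 0, 0, 2.2, 16], [-4.0, -1.8, 0, 0, 0, 2.9, 16], [-4.8, -2.2, 0, 0, 0, 3.5, 16], [-5.5, -2.6, 0, 0, 0, 4.0, 16], [-6.1, -3.1, 0, 0, 0, 4.5, 16]]

```text
time_s: 3.1
eef_pos: [489.2, -130.6, 253.6]
eef_rot: [0.638, 0.77, 0.0, 0.0]
ft_force: [0.5, 0.6, 0.7]
finger_gap: 15.8
gripper_force: 0.0
```

```bash
python3 arc.py 8
```

```text
[ 489.18079706 -130.58730874  253.5795811 ] [-0.47796637  0.14046205  0.75477194  1.71748258 -0.09904749  1.32165609
  0.48221711] 15.820872472889093
[-0.68, -0.2, 0.01, 0.01, 0.01, 0.43, 16]
[-1.36, -0.44, 0.01, 0.01, 0.01, 0.85, 16]
[-2.02, -0.71, 0.01, 0.01, 0.01, 1.28, 16]
[-2.68, -1.03, 0.01, 0.01, 0.01, 1.71, 16]
[-3.33, -1.39, 0.02, 0.01, 0.0, 2.13, 16]
[-3.96, -1.79, 0.02, 0.01, 0.0, 2.56, 16]
[-4.57, -2.22, 0.01, 0.01, 0.0, 2.98, 16]
[-5.16, -2.7, 0.01, 0.01, 0.0, 3.41, 16]
```

Run:
```python
from h import *
rows([(460.3,-389.8,200,83.6),(460.3,-389.8,75,83.6)],16)
```

```text
[-6.23, -1.91, 1.34, 0.01, 0.0, 3.41, 16]
[-6.23, -1.91, 4.47, 0.01, 0.0, 3.41, 16]
```

Call:
carry_out:
  deltas:
    - [[-0.9, -0.3, 0.1, 0, 0, 0.5, 16], [-1.8, -0.6, 0.2, 0, 0, 1.0, 16], [-2.7, -0.9, 0.3, 0, 0, 1.5, 16], [-3.6, -1.1, 0.4, 0, 0, 2.0, 16], [-4.5, -1.4, 0.5, 0, 0, 2.5, 16], [-5.4, -1.7, 0.8, 0, 0, 3.0, 16], [-6.23, -1.9, 1.3, 0, 0, 3.4, 16], [-6.23, -1.9, 2.0, 0, 0, 3.4, 16]]

```text
time_s: 3.77
eef_pos: [457.9, -396.4, 174.8]
eef_rot: [0.748, 0.664, -0.002, 0.003]
ft_force: [-1.4, 0.3, 0.6]
finger_gap: 15.9
gripper_force: 0.0
```

Run:
```python
from h import *
rows([(460.3,-389.8,80,83.6)],16)
```

```text
[0.19, 0.03, 2.37, 0.03, 0.08, -0.09, 16]
```

Call:
carry_out:
  deltas:
    - [[0.1, 0.0, 0.8, 0, 0, 0, 16], [0.1, 0.0, 1.6, 0, 0, 0, 16], [0.1, 0.0, 2.3, 0, 0, 0, 16], [0.1, 0.0, 2.5, 0, 0, 0, 16], [0.1, 0.0, 2.5, 0, 0, 0, 16]]

```text
time_s: 4.18
eef_pos: [460.3, -382.6, 71.2]
eef_rot: [0.744, 0.668, -0.001, -0.002]
ft_force: [0.3, 0.3, 0.6]
finger_gap: 15.7
gripper_force: 0.0
```

Run:
```python
from h import *
s=bot.get_state();print(s["eef_pos"],s["eef_rot"],s["ft_force"])
ims=[]
for n in("top","side"):
    c=bot.capture(n);u,v=np.round(w2px(c,[465,-345,40])).astype(int)
    ims.append(cv2.resize(c["pixels"][v-40:v+40,u-53:u+53],None,fx=5,fy=5,interpolation=cv2.INTER_CUBIC)[:, :399*1])
    print(n,u,v)
    cv2.imwrite("pics/%s1.png"%n,ims[-1])
    e=np.array(s["eef_pos"]);r=R.from_quat(s["eef_rot"])
    for k in(-1,1):print([np.round((np.array(w2px(c,e+r.apply([x,k*8,22])))-[u-53,v-40])*5) for x in(-11,11)])
cv2.imwrite("pics/b1.png",np.hstack(ims))
rows([(462.8,-367,58.5,83.6)],16)
```

```text
[ 460.25274315 -382.64922734   71.19166561] [ 7.44278771e-01  6.67865397e-01 -6.38022571e-04 -2.12500861e-03] [0.32707628 0.34878429 0.55695047]
top 265 221
[array([393., 239.]), array([334., 232.])]
[array([397., 196.]), array([339., 189.])]
side 264 190
[array([299., 129.]), array([293., 153.])]
[array([266., 127.]), array([260., 150.])]
[0.44, -0.02, 0.4, 0.01, 0.01, 0.04, 16]
```

View pics/b1.png

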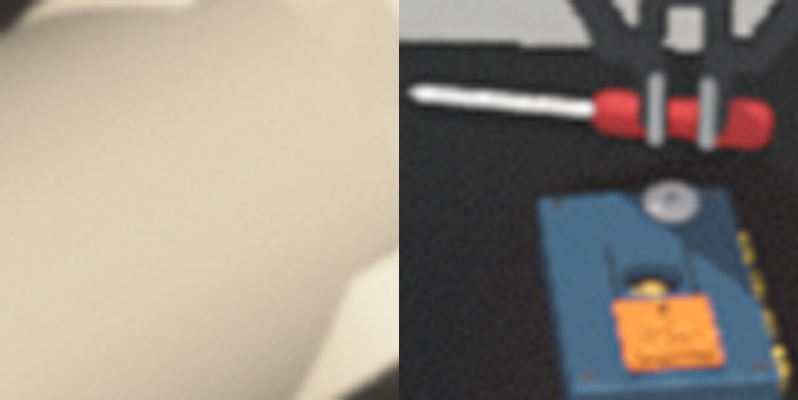

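Run:
```python
from h import *
c=bot.capture("side")
f=lambda u,v:(211+(u+.5)/5-.5,150+(v+.5)/5-.5)
print("cell",px2w(c,*f(270,201),41.7),"tips",px2w(c,*f(255,145),49),px2w(c,*f(307,148),49))
print([d for d in bot.mark_of("bay",c)][:1])
```

```text
cell [ 464.21390626 -341.83649415   41.7       ] tips [ 472.66596351 -379.10037607   49.        ] [ 447.93861167 -378.02787719   49.        ]
[{'xyz': [474.9, -293.1, 36.2], 'conf': 0.86}]
```

Call:
carry_out:
  deltas:
    - [[0, 0, 0.2, 0, 0, 0, 16], [0, 0, 0.33, 0, 0, 0, 16], [0.15, 0, 0.33, 0, 0, 0, 16], [0.3, 0.0, 0.33, 0, 0, 0, 16], [0.4, 0.01, 0.33, 0, 0, 0, 16], [0.5, 0.01, 0.33, 0, 0, 0, 16], [0.6, 0.01, 0.33, 0, 0, 0, 16], [0.7, 0.01, 0.33, 0, 0, 0, 16]]

```text
time_s: 5.05
eef_pos: [464.9, -355.5, 60.3]
eef_rot: [0.744, 0.668, 0.0, 0.0]
ft_force: [0.8, 0.2, -0.5]
finger_gap: 15.9
gripper_force: 0.0
```

```bash
cat > look.py <<'E'
from h import *
import sys
s=bot.get_state();print(s["time_s"],s["eef_pos"],s["eef_rot"],s["ft_force"])
c=bot.capture("side");u,v=np.round(w2px(c,[465,-315,40])).astype(int)
cv2.imwrite("pics/%s.png"%sys.argv[1],cv2.resize(c["pixels"][v-30:v+30,u-40:u+40],None,fx=8,fy=8,interpolation=cv2.INTER_CUBIC))
print("origin",u-40,v-30,"x8"); 
for t in("new_cell","bay","cover_ridge"): print(t,[(d["xyz"],d["conf"]) for d in bot.mark_of(t,c)[:2]])
E
python3 look.py s2
```

```text
5.05 [ 464.91920654 -355.49985317   60.27546289] [7.44257009e-01 6.67893321e-01 3.48386558e-05 1.20924087e-04] [ 0.75272438  0.2049433  -0.52564999]
origin 224 167 x8
new_cell [([504.8, -140.6, -2.5], 0.43), ([468.0, -335.1, 34.2], 0.4)]
bay [([473.1, -292.1, 34.3], 0.97)]
cover_ridge [([460.3, -218.8, 43.8], 0.66)]
```

View pics/s2.png

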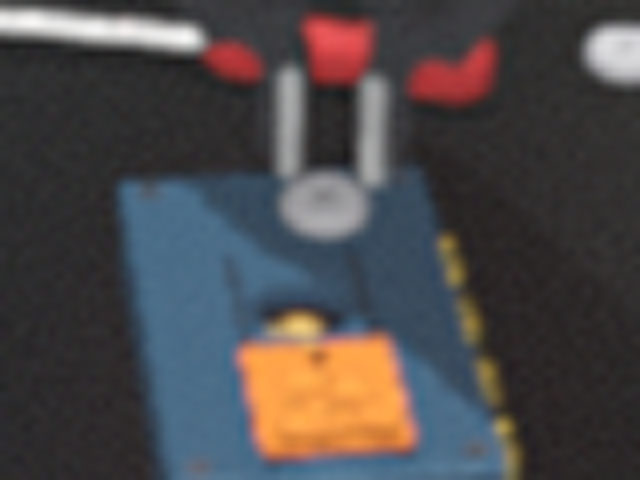

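Call:
carry_out:
  deltas:
    - [[0.05, 0, 0.04, 0, 0, 0, 16], [0.13, 0, 0.04, 0, 0, 0, 16], [0.21, 0, 0.04, 0, 0, 0, 16], [0.29, 0, 0.04, 0, 0, 0, 16], [0.37, 0, 0.04, 0, 0, 0, 16], [0.45, 0, 0.04, 0, 0, 0, 16], [0.52, 0, 0.04, 0, 0, 0, 16], [0.55, 0, 0.04, 0, 0, 0, 16]]

```text
time_s: 5.92
eef_pos: [467.3, -333.5, 58.5]
eef_rot: [0.744, 0.668, 0.0, -0.0]
ft_force: [0.2, 0.4, 0.2]
finger_gap: 16.6
gripper_force: 0.1
```

```bash
python3 look.py s3
```

```text
5.9167 [ 467.29034428 -333.46581869   58.48568975] [ 7.44155097e-01  6.68006867e-01  8.40806769e-05 -1.01254638e-04] [0.21570053 0.36867391 0.16212923]
origin 224 167 x8
new_cell [([507.2, -145.3, -2.2], 0.57), ([468.2, -312.9, 32.4], 0.49)]
bay [([470.1, -293.3, 33.4], 0.68)]
cover_ridge [([462.0, -222.4, 44.5], 0.6)]
```

View pics/s3.png

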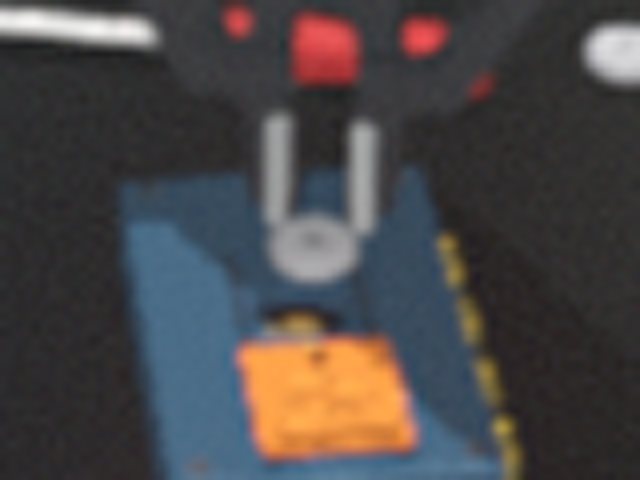

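Run:
```python
from h import *
c=bot.capture("side")
f=lambda u,v:(224+(u+.5)/8-.5,167+(v+.5)/8-.5)
print("cell",px2w(c,*f(314,247),41.7))
g=lambda p:(np.array(w2px(c,p))-[224,167])*8+3.5
for b in([471.4,-291],[473,-292]):
  print([g([b[0]+13.75*np.cos(t),b[1]+13.75*np.sin(t),34]).round() for t in np.arange(0,6.28,np.pi/2)],g([*b,34]))
# bay edges
im=c["pixels"]
for v in(204,205,206,207):print(v,im[v,250:276].sum(1))
```

```text
cell [ 467.25712343 -309.80020231   41.7       ]
[array([247., 305.]), array([294., 335.]), array([346., 309.]), array([298., 279.])] [296.28804195 306.81907608]
[array([242., 303.]), array([289., 333.]), array([340., 306.]), array([293., 277.])] [290.70080409 304.56607555]
204 [322 319 313 271 281 278 238 219 224 228 217 213 223 223 226 225 220 221
 211 187 205 221 226 225 227 226]
205 [316 328 313 272 270 250 221 181 170 155 154 158 155 162 181 206 197 218
 211 198 203 222 223 224 225 228]
206 [319 309 317 280 261 256 218 161 150 175 224 247 226 184 141 142 175 204
 209 198 196 213 229 222 224 220]
207 [316 320 310 282 258 266 272 269 261 283 346 375 356 278 186 127 157 195
 207 194 187 212 223 226 231 225]
```

Call:
carry_out:
  deltas:
    - [[0.06, 0.02, 0, 0, 0, 0, 16], [0.12, 0.04, 0, 0, 0, 0, 16], [0.18, 0.04, 0, 0, 0, 0, 16], [0.24, 0.04, 0, 0, 0, 0, 16], [0.3, 0.04, 0, 0, 0, 0, 16], [0.36, 0.04, 0, 0, 0, 0, 16], [0.41, 0.04, 0, 0, 0, 0, 16], [0.45, 0.04, 0, 0, 0, 0, 16]]

```text
time_s: 6.83
eef_pos: [470.7, -316.1, 58.5]
eef_rot: [0.744, 0.668, -0.0, -0.0]
ft_force: [0.8, -0.5, 0.5]
finger_gap: 16.3
gripper_force: 0.1
```

```bash
python3 look.py s4
```

```text
6.8333 [ 470.68533677 -316.09824333   58.49993189] [ 7.44306093e-01  6.67838633e-01 -6.09426282e-07 -1.87086939e-05] [ 0.7700947  -0.5304744   0.48713865]
origin 224 167 x8
new_cell [([471.7, -291.8, 31.6], 0.72), ([506.6, -143.6, -2.5], 0.68)]
bay [([468.3, -293.2, 35.7], 0.89)]
cover_ridge [([462.9, -220.4, 44.9], 0.59)]
```

View pics/s4.png

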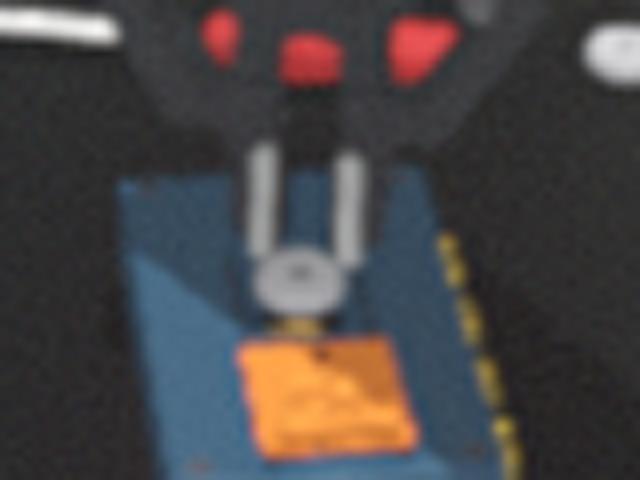

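Call:
carry_out:
  deltas:
    - [[0.04, 0.01, 0, 0, 0, 0, 16], [0.07, 0.02, 0, 0, 0, 0, 16], [0.1, 0.02, 0, 0, 0, 0, 16], [0.13, 0.02, 0, 0, 0, 0, 16], [0.15, 0.02, 0, 0, 0, 0, 16], [0.15, 0.02, 0, 0, 0, 0, 16]]

```text
time_s: 7.53
eef_pos: [472.1, -310.3, 58.4]
eef_rot: [0.744, 0.668, -0.0, -0.0]
ft_force: [-0.5, 0.1, 0.2]
finger_gap: 15.9
gripper_force: 0.2
```

```bash
python3 look.py s5
python3 - <<'E'
from h import *
c=bot.capture("side");g=lambda p:(np.array(w2px(c,p))-[224,167])*8+3.5
print("seated",g([472,-291,33.5]),"ontop",g([472,-291,41.7]))
E
```

```text
7.5333 [ 472.05038717 -310.31967409   58.4493607 ] [ 7.44303574e-01  6.67841431e-01 -3.94311593e-05 -1.07187239e-04] [-0.45974714  0.10009396  0.15805749]
origin 224 167 x8
new_cell [([475.3, -290.9, 31.7], 0.65), ([505.8, -144.8, -4.0], 0.49)]
bay [([473.6, -292.8, 37.2], 0.77)]
cover_ridge [([462.7, -219.9, 45.4], 0.69), ([605.9, -217.9, -1.4], 0.25)]
seated [294.10805689 308.21166383] ontop [294.62567416 283.955467  ]
```

View pics/s5.png

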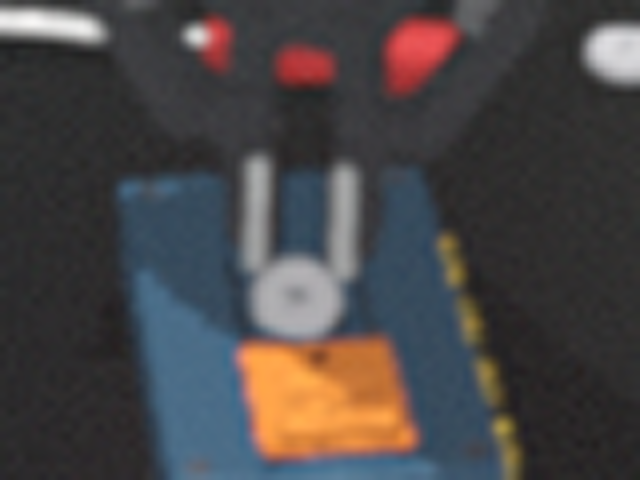

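Call:
carry_out:
  deltas:
    - [[0.03, 0, 0, 0, 0, 0, 16], [0.06, 0, 0, 0, 0, 0, 16], [0.09, 0, 0, 0, 0, 0, 16], [0.12, 0, 0, 0, 0, 0, 16], [0.14, 0, 0, 0, 0, 0, 16], [0.14, 0, 0, 0, 0, 0, 16]]

```text
time_s: 8.28
eef_pos: [471.7, -306.8, 58.9]
eef_rot: [0.745, 0.667, -0.001, 0.001]
ft_force: [-4.5, -6.6, 2.2]
finger_gap: 15.9
gripper_force: 3.8
```

```bash
python3 look.py s6
```

```text
8.2833 [ 471.65287338 -306.82070516   58.89744037] [ 7.44977603e-01  6.67088237e-01 -1.05016257e-03  7.43179745e-04] [-4.45598701 -6.57888325  2.19609761]
origin 224 167 x8
new_cell [([472.1, -289.8, 34.6], 0.64), ([508.9, -143.6, -3.7], 0.53)]
bay [([472.2, -294.6, 32.7], 0.66)]
cover_ridge [([461.4, -221.8, 45.7], 0.68)]
```

View pics/s6.png

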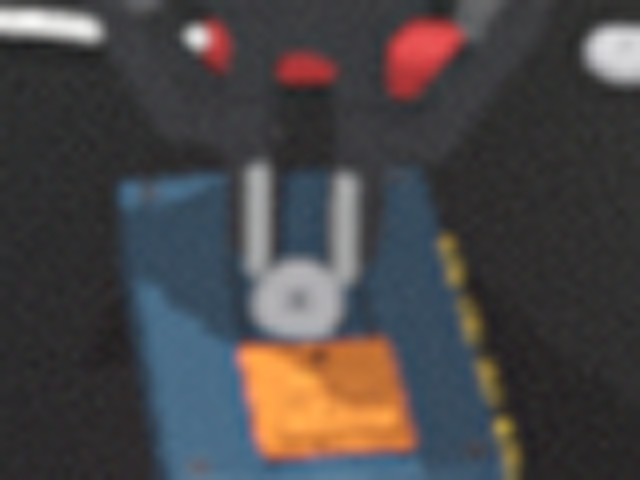

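Call:
carry_out:
  deltas:
    - [[-0.05, 0, 0, 0, 0, 0, 16], [-0.12, 0, 0, 0, 0, 0, 16], [-0.2, 0, 0, 0, 0, 0, 16], [-0.2, 0, 0, 0, 0, 0, 16]]

```text
time_s: 8.82
eef_pos: [472.0, -313.1, 58.5]
eef_rot: [0.744, 0.668, 0.0, 0.0]
ft_force: [-0.1, -0.3, -0.3]
finger_gap: 15.8
gripper_force: 0.0
```

```bash
cat > ell.py <<'E'
from h import *
s=bot.get_state();print(s["time_s"],s["eef_pos"].round(1),s["ft_force"].round(1))
c=bot.capture("side");b=c["pixels"][190:218,248:276].astype(int)
z=cv2.resize(b.astype(np.uint8),None,fx=8,fy=8,interpolation=cv2.INTER_CUBIC).astype(int)
m=((z.max(2)-z.min(2)<40)&(z.sum(2)>390)).astype(np.uint8)
n,l,st,ce=cv2.connectedComponentsWithStats(m)
for i in range(1,n):
    if st[i,4]>300:
        x,y,w,h,a=st[i];print("bbox crop8",x+192,y+184,w,h,a,"cen",ce[i]+[192,184])
for r in b.sum(2)[::1]:print(*r)
g=lambda p:(np.array(w2px(c,p))-[224,167])*8+3.5
for zz,nm in((33.5,"seated"),(41.7,"top")):
    print(nm,[g([472+12.25*np.cos(t),-291+12.25*np.sin(t),zz]).round() for t in np.arange(4)*np.pi/2])
E
python3 ell.py
```

```text
8.8167 [ 472.  -313.1   58.5] [-0.1 -0.3 -0.3]
bbox crop8 248 184 20 78 1417 cen [256.76429076 220.87579393]
bbox crop8 332 184 23 87 1735 cen [343.14524496 226.07896254]
bbox crop8 258 262 84 77 5069 cen [299.02623792 300.54073782]
223 222 224 215 198 187 298 458 494 378 208 187 221 225 226 215 224 351 467 479 368 216 175 183 215 215 213 222
220 228 223 224 199 184 295 456 496 375 210 189 218 218 214 216 229 343 467 479 367 214 173 181 202 222 227 220
231 226 217 223 195 177 296 456 495 378 203 188 222 233 208 216 232 350 465 479 368 216 177 178 200 222 228 224
220 215 234 215 195 176 297 461 497 372 207 186 224 225 220 212 227 342 466 480 366 208 183 186 204 231 226 221
222 223 221 216 195 187 296 460 495 374 201 183 224 224 224 208 225 342 461 470 360 211 165 189 201 217 218 227
221 225 217 216 195 195 301 456 492 377 196 186 220 223 225 212 231 345 462 462 342 202 167 200 215 217 222 227
226 222 226 224 207 203 306 455 485 365 204 193 222 213 219 205 232 362 464 452 325 200 173 205 213 220 225 216
226 219 219 219 209 206 310 456 461 331 184 181 216 212 212 201 246 389 475 446 316
[... 1749 characters left out ...]
489 491 500 504 492 439 394 376 359 364 363 361 354 358 360 328 249 217
314 314 313 323 312 318 386 473 491 494 488 495 504 511 510 501 463 433 423 396 377 372 364 361 355 324 265 218
317 319 320 317 317 314 395 485 493 495 494 494 489 487 487 485 476 479 491 442 387 364 352 354 361 346 294 226
321 316 318 313 313 308 393 484 499 494 491 477 470 460 465 477 467 476 478 439 397 370 350 349 360 364 329 253
319 315 318 324 318 314 360 447 483 494 491 478 460 458 483 499 488 459 449 440 434 429 414 396 387 381 333 250
seated [array([250., 307.]), array([292., 333.]), array([338., 310.]), array([296., 283.])]
top [array([251., 282.]), array([293., 309.]), array([339., 286.]), array([296., 259.])]
```

Call:
carry_out:
  deltas:
    - [[0, 0, -0.15, 0, 0, 0, 16], [0, 0, -0.3, 0, 0, 0, 6], [0.2, 0, -0.3, 0, 0, 0, 6], [0.2, 0, -0.3, 0, 0, 0, 6], [0.2, 0, -0.2, 0, 0, 0, 6], [0.2, 0, -0.12, 0, 0, 0, 6], [0.2, 0, -0.06, 0, 0, 0, 6], [0.2, 0, 0.0, 0, 0, 0, 6]]

```text
time_s: 9.53
eef_pos: [472.4, -304.9, 57.9]
eef_rot: [0.744, 0.668, -0.0, -0.0]
ft_force: [0.0, -0.7, -0.1]
finger_gap: 6.2
gripper_force: 0.0
```

```bash
sed -i '/^for r in/d' ell.py; python3 ell.py
```

```text
9.5333 [ 472.4 -304.9   57.9] [ 0.  -0.7 -0.1]
bbox crop8 262 184 22 100 1834 cen [271.88167939 231.38604144]
bbox crop8 259 184 83 156 5711 cen [308.50516547 283.29346874]
seated [array([250., 307.]), array([292., 333.]), array([338., 310.]), array([296., 283.])]
top [array([251., 282.]), array([293., 309.]), array([339., 286.]), array([296., 259.])]
```

Call:
carry_out:
  deltas:
    - [[0, 0, 0.04, 0, 0, 0, 6], [0, 0, 0.04, 0, 0, 0, 6], [0, 0, -0.3, 0, 0, 0, 6], [-0.5, 0, -0.3, 0, 0, 0, 6], [-0.7, 0, -0.3, 0, 0, 0, 6], [-0.7, 0, -0.3, 0, 0, 0, 6]]

```text
time_s: 10.08
eef_pos: [468.9, -335.5, 71.7]
eef_rot: [0.745, 0.667, -0.0, 0.001]
ft_force: [-0.9, -0.5, -0.4]
finger_gap: 5.9
gripper_force: 0.0
```

```bash
python3 ell.py; python3 look.py s7
```

```text
10.0833 [ 468.9 -335.5   71.7] [-0.9 -0.5 -0.4]
bbox crop8 253 284 89 58 4070 cen [297.52235872 313.08402948]
seated [array([250., 307.]), array([292., 333.]), array([338., 310.]), array([296., 283.])]
top [array([251., 282.]), array([293., 309.]), array([339., 286.]), array([296., 259.])]
10.1333 [ 469.09723692 -334.07642545   71.12350027] [ 7.45210201e-01  6.66829470e-01 -2.18286676e-04  4.08919095e-04] [ 0.06658359  0.08853257 -0.27223309]
origin 224 167 x8
new_cell [([505.5, -142.9, -1.5], 0.54), ([471.3, -293.7, 24.3], 0.48)]
bay [([470.8, -297.3, 34.8], 0.69)]
cover_ridge [([460.6, -222.3, 42.7], 0.5)]
```

View pics/s7.png

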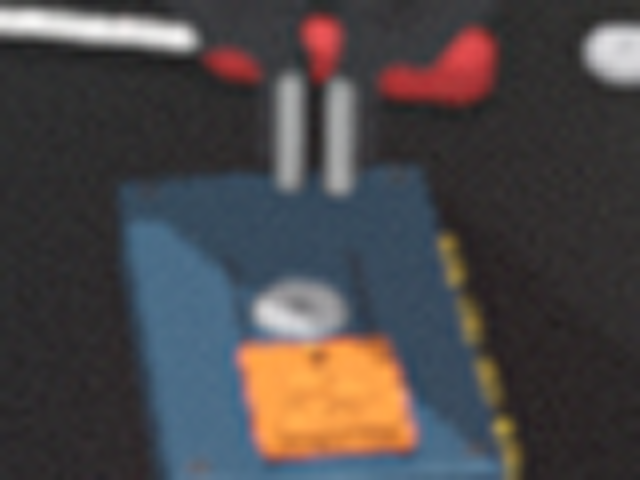

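Run:
```python
from h import *
print("up"); rows([(468.9,-335.5,130,99.9),(461,-190,130,99.9),(459,-190,61,99.9)],6)
```

```text
up
[-0.09, -0.01, -1.49, -0.0, -0.01, -3.21, 6]
[3.5, -0.6, -1.49, -0.0, -0.01, -3.21, 6]
[3.5, -0.65, 0.23, -0.0, -0.01, -3.21, 6]
```

Run:
```python
from h import *
rows([(455.5,-199,110,99.9),(455.5,-199,60,99.9)],6)
```

```text
[3.26, -0.71, -0.99, -0.0, -0.01, -3.21, 6]
[3.26, -0.71, 0.26, -0.0, -0.01, -3.21, 6]
```

Call:
carry_out:
  deltas:
    - [[0, 0, -0.9, 0, 0, 0, 6], [0.8, -0.15, -1.0, 0, 0, -0.8, 6], [1.6, -0.3, -1.0, 0, 0, -1.6, 6], [2.4, -0.5, -1.0, 0, 0, -2.4, 6], [3.26, -0.7, -1.0, 0, 0, -3.2, 6], [3.26, -0.7, -0.9, 0, 0, -3.2, 6], [3.26, -0.7, -0.4, 0, 0, -3.2, 6], [3.26, -0.7, -0.1, 0, 0, -3.2, 6]]

```text
time_s: 11.0
eef_pos: [456.2, -198.2, 73.6]
eef_rot: [0.643, 0.766, 0.001, -0.0]
ft_force: [0.1, 0.7, -0.3]
finger_gap: 6.0
gripper_force: 0.0
```

Run:
```python
from h import *
s=bot.get_state();print(s["eef_pos"],s["ft_force"])
for n in("top","side"):
    c=bot.capture(n);print([(d["xyz"],d["conf"]) for d in bot.mark_of("cover_ridge",c)[:1]])
X=np.array([.172,-.985]);b=np.array([471.4,-291])
rows([(*(b+X*r),60,99.9) for r in(-90,-80,-34)],6)
```

```text
[ 456.1552002  -198.20917133   73.64721581] [ 0.06244304  0.67255962 -0.27966416]
[([457.1, -219.7, 48.5], 0.97)]
[([463.1, -221.2, 45.9], 0.63)]
[-0.04, 0.0, 0.36, -0.02, 0.0, -0.03, 6]
[-0.29, 0.0, 0.36, -0.02, 0.0, -0.03, 6]
[-1.44, 0.01, 0.36, -0.02, 0.0, -0.03, 6]
```

Call:
carry_out:
  deltas:
    - [[0, 0, 0.2, 0, 0, 0, 6], [0, 0, 0.34, 0, 0, 0, 6], [-0.15, 0, 0.34, 0, 0, 0, 6], [-0.3, 0, 0.34, 0, 0, 0, 6], [-0.45, 0, 0.34, 0, 0, 0, 6], [-0.6, 0, 0.34, 0, 0, 0, 6], [-0.75, 0, 0.34, 0, 0, 0, 6], [-0.9, 0, 0.34, 0, 0, 0, 6]]

```text
time_s: 11.87
eef_pos: [462.0, -236.3, 60.9]
eef_rot: [0.644, 0.765, -0.0, -0.0]
ft_force: [-1.0, 2.2, -0.8]
finger_gap: 6.1
gripper_force: 0.9
```

Call:
carry_out:
  deltas:
    - [[-0.12, 0, 0, 0, 0, 0, 6], [-0.24, 0, 0, 0, 0, 0, 6], [-0.36, 0, 0, 0, 0, 0, 6], [-0.48, 0, 0, 0, 0, 0, 6], [-0.58, 0, 0, 0, 0, 0, 6], [-0.66, 0, 0, 0, 0, 0, 6], [-0.66, 0, 0, 0, 0, 0, 6]]

```text
time_s: 12.45
eef_pos: [466.0, -257.9, 60.4]
eef_rot: [0.643, 0.766, 0.002, -0.003]
ft_force: [-6.0, 15.1, 8.7]
finger_gap: 6.1
gripper_force: 8.2
```

```bash
cat > cov.py <<'E'
from h import *
X=np.array([.172,-.985]);b=np.array([471.4,-291]);s=bot.get_state();e=s["eef_pos"]
print(s["time_s"],e,s["ft_force"],"TCP rel",(e[:2]-b)@X)
c=bot.capture("side")
for t in("cover_ridge","new_cell"):print(t,[(d["xyz"],d["conf"],((np.array(d["xyz"][:2])-b)@X).round(1)) for d in bot.mark_of(t,c)[:2]])
hsv=cv2.cvtColor(c["pixels"],cv2.COLOR_BGR2HSV);o=(hsv[...,0]<20)&(hsv[...,1]>120)&(hsv[...,2]>100);o[:180]=0;o[235:]=0;o[:,:240]=0;o[:,285:]=0
p=np.argwhere(o)[:,::-1];w=np.array([px2w(c,u,v,38.8)[:2] for u,v in p]);r=(w-b)@X;print("orange rel",np.percentile(r,[1,5,50,95,99]).round(1))
E
python3 cov.py
```

```text
12.45 [ 465.9942317  -257.93257748   60.40509704] [-5.982375   15.10423174  8.65467168] TCP rel -33.501203326879256
cover_ridge [([468.7, -267.2, 44.0], 0.44, np.float64(-23.9))]
new_cell [([508.2, -143.8, -1.7], 0.56, np.float64(-138.7))]
orange rel [-25.5 -23.6   0.7  20.3  22.2]
```

Call:
carry_out:
  deltas:
    - [[0.1, 0, 0, 0, 0, 0, 6], [0.4, 0, 0, 0, 0, 0, 6], [0.6, 0, -0.3, 0, 0, 0, 6], [0.7, 0, -1.2, 0, 0, 0, 6], [0.7, 0, -2.2, 0, 0, 0, 6], [0.7, 0, -2.2, 0, 0, 0, 6]]

```text
time_s: 13.1
eef_pos: [465.1, -236.8, 155.9]
eef_rot: [0.645, 0.765, 0.002, 0.005]
ft_force: [1.3, -2.1, 0.3]
finger_gap: 6.0
gripper_force: 0.0
```

```bash
python3 cov.py
```

```text
13.1 [ 465.13635227 -236.82235229  155.90621752] [ 1.26340372 -2.10830834  0.34200878] TCP rel -54.44233040777294
cover_ridge [([466.1, -269.0, 45.8], 0.76, np.float64(-22.6))]
new_cell [([509.0, -144.2, 0.2], 0.63, np.float64(-138.1))]
orange rel [-27.8 -25.6  -3.5  19.4  21.6]
```

```bash
python3 -c "
from cell import bot
print(bot.finish_job())"
```

```text
the job is handed in; nothing more can be done
None
```

I handed the job in at about 13 s: the cell is in the bay and the cover was pushed until it met its stop (about 15 N). In the last picture I viewed before closing the cover, the cell lay flat. After the arm backed off, the side camera showed the cover shut. I did not get a judging result back.

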